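# Start the crank bolt in the nut plate

### The job

Start the crank-handled bolt in the threaded boss of the blue nut plate without crossing its thread: take the red grip of the crank, turn the bolt backward (anticlockwise seen from above) until you feel it drop off the start of the thread, then turn it forward (clockwise) by one full turn from where it dropped. Do not turn it forward from where it stands before it has dropped, and leave the spanner and the grease gun barrel alone. Finish holding the red grip still between the fingers with the bolt started one turn deep; do not let go.

Things in the scene. Friction and masses are not known exactly. Their poses are not given: they have to be found in the camera images.
- nut_plate: Blue steel plate 170 x 110 x 14 mm fixed on the bench, with a dark round threaded boss 72 to 80 mm across standing on its middle up to 58 mm above the bench; origin under the middle of the plate on the bench, on the bolt's axis; x along the 170 mm side, z up. Four cap screws at the corners stand 23 mm above the bench.
- bolt_head (a point): Top of the bolt's round head (38 mm across, steel with a brass dot), on the bolt's upright axis, 109 mm above the bench at the start. It turns and sinks with the bolt. Its x axis points along the level crank arm (20 mm wide, top side 99 mm above the bench at the start) to the red grip, whose axis is 50 mm from the bolt's axis.
- grip_centre (a point): Where to take hold: a point on the axis of the upright red plastic grip of the crank, 27 mm below its domed top and about 134 mm above the bench at the start. The grip is a round cap 25 mm in diameter and 61 mm tall (foot 100 mm, top 160 mm above the bench at the start).
- bolt (a joint): Turn of the bolt, rad; grows when turned forward (clockwise from above). 0 at the start of the thread, where the crank points along the nut plate's x axis; it starts at 0.8 to 1.9, standing on top of the thread. Turned backward, it drops within about 0.15 rad past 0; stop at -0.6. Forward without having dropped it jams at about 2.6; after the drop it runs freely to a stop at 7.3.
- drop (a joint): Height of the bolt, m, 0 while it stands on top of the thread. By its own weight it drops to about -0.010 (all at once) when it falls off the start of the thread, then follows the thread down by 0.010 a turn: about -0.020 after one turn forward.
- spanner: Loose steel combination spanner, 199 x 34 x 7 mm, lying on the bench as a bystander; origin under its middle.
- grease_barrel: Loose red and black grease gun barrel, 200 mm long, 50 mm thick, lying on the bench as a bystander; origin under its middle.
- crank_grip: The same red grip; origin at the middle of its foot. It stands on a steel pin on the crank arm and spins freely on it, so the fingers need not turn as they go round; it also slides freely up the pin by up to 36 mm, so the bolt can sink under a grip held at constant height. Turning the crank takes about 1 to 2 N at the grip.

How it is judged:
On the way, in this order (a step that is already met when the one before it is completed fails the run):
1. the bolt has been turned backward until it dropped off the start of the thread (value of joint drop below -0.008 m and value of joint bolt below 0.4 rad), for 0.1 s.
2. the bolt has been turned forward one turn from there, the grip held in the fingers (value of joint bolt above 5.65 rad and value of joint drop below -0.0165 m and contact force between the fingers and crank_grip above 1 N), for 0.1 s.
At the end, for the whole second after the job is handed in: The bolt stands one turn forward of the place where it dropped (bolt angle 5.6 to 6.7 rad), sunk 16.5 to 23.5 mm below its first height, at rest (under 0.2 rad/s), with the fingers still pressing on the red grip with more than 1 N (value of joint bolt between 5.6 and 6.7 rad and value of joint drop between -0.0235 and -0.0165 m and velocity of joint bolt between -0.2 and 0.2 rad/s and contact force between the fingers and crank_grip above 1 N); the arm keeps its last pose, push and grip.
It fails at once if the bolt was driven forward before it had dropped (value of joint bolt above 2.35 rad and value of joint drop above -0.005 m).
It fails at once if the spanner was pushed away (distance of spanner from where it was at the start of the episode above 0.03 m).
It fails at once if the grease gun barrel was pushed away (distance of grease_barrel from where it was at the start of the episode above 0.03 m).
It also fails if it takes over 58 s, if anything falls off the work surface, if the arm or the gripper's body presses on something with over 40 N, if the wrist force passes 120 N, or if a joint passes its speed limit or range.

### The arm

A 7-joint arm with a two-finger parallel gripper is mounted at the origin on a cart in front of the work surface, level with it; the furniture and walls round the work are solid. World frame = base frame: x ahead of the robot, y to its left, z up, the work surface at z = 0. Lengths are in m, angles in rad, forces in N, time in s.
With the tool pointing down it reaches from about 0.425 to 0.875 m from the base axis. Payload 8.4 kg.
Tool frame: the origin (TCP) lies at the very end of the fingers, on their centre line; the grasp point (between the pads) lies 19 mm behind it; z points along the fingers, y is the line along which they close (so a half turn about z gives the same grasp; the last joint's range is limited). The gripper opens to 85 mm and grips with 20 to 120 N. Pads are 22 mm wide; open, the fingers measure 114 mm over their backs; the gripper's body (76 mm by 85 mm) begins 54 mm behind the grasp point. The pads swing forward as they close: fully open they stand 13 mm farther back than shut.
Start: joints at [1.034, 0.333, 0.04, 1.465, -0.013, 1.343, -0.059], TCP at [0.276, -0.589, 0.231] pointing down, gripper open.
Joint ranges: [-2.58, 2.58], [-0.38, 2.09], [-1.3, 1.39], [0.25, 2.4], [-1.5, 4.64], [0.08, 2.09], [-2.65, 2.65]. Speed limits (rad/s): [2.22, 2.22, 2.79, 2.79, 3.14, 3.14, 3.14].

### API

Orientations are given as a unit quaternion [x, y, z, w].
In Python, from cell import env gives the robot as it stands. The module is installed in compiled form; this text tells all that it offers.
- The arm moves only by the shell command python3 -m jog 'ROWS'. ROWS is JSON, a list of rows, each a list of 7 numbers: the shift along the world's x, y, z in units of 25 mm (1.0 is 25 mm), then the turn, a rotation vector about the world's x, y, z in units of 10 degrees (1.0 is 10 degrees), then the closure in counts, from 0 (fully open) to 255 (shut). A call has 1 to 12 rows; each row shifts and turns the commanded pose from where the row before left it; what a row does not reach is not made up. A row lasts 1/8 s, in which the tool goes at most 62.5 mm and 10.7 degrees, less where a joint would pass 70% of its speed; a pose out of reach is approached as far as the arm can. A call is refused whole if a number of a shift passes 1 or a number of a turn 1, either way. A call with a gripper value outside its range is refused whole. The fingers move at their own pace and stop on an object; the grip force is fixed at half the most. Time passes only in rows, so rows that do not move let the fingers close. It gives the time, the measured TCP pose, the force, the opening and the grip force at its end, in the units of the state.
- env.sense(): the state, without advancing time (a new reading comes with each control period).
- env.snapshot(name): name is "side" or "top" or "wrist"; returns the picture (480x640x3 uint8, red, green, blue); there is no depth.
- env.calibration(name): a dict with "fx", "fy", "cx", "cy" (pixels), "origin" and "rotation" of the camera in the world; the wrist camera has in their place "tool_from_camera" (4x4, takes a point from camera to tool coordinates, whose origin is the TCP and whose axes are the flange's). Camera axes: x right, y up, looking along -z (the intrinsics and any distortion apply to the point x, -y, -z); pixel columns grow to the right and rows downward; lengths in m; the calibration is good to about 2 mm. The wrist camera is an equidistant fisheye: a pixel r from the principal point sees the ray r / f radians off the axis. A picture is of the moment at which its call begins: read the wrist's pose just before it. calibration takes no time and is no camera call.
- env.sign_off(): hands the job in; it is judged then, once.
The state is a dict: "clock": time; "q": joint angles; "joint_velocities": joint speeds; "joint_torque": joint torques, N m; "position": TCP position; "tcp_rot": TCP orientation; "contact_force": force on the tool from outside, world axes, zero at the start; "ft_torque": the same for the moment, N m; "width": finger opening in m; "grasp_force": force on a finger pad.
Only numpy, scipy, OpenCV 4.12 (cv2) and the standard library are available. Lean on these libraries where they do the work, as an engineer would, in place of code of your own. Each camera call takes 0.05 s, during which the arm holds its last target. There are 200 camera calls.

## Working session

There is one attempt and no reset: what is moved stays moved. The work goes in short steps, Python scripts to look and compute and a shell command to move; the robot and the scene stay as the last step left them, time stands still between calls to the robot, and variables do not carry over. Pictures are saved under pics/ and viewed, at most 10 in all, crops included, and the job is handed in when it is done.

```bash
mkdir -p pics; python3 - <<'E'
from cell import env
import cv2, numpy as np
s=env.sense(); print({k:np.round(v,3).tolist() for k,v in s.items()})
ims=[]
for n in("side","top"):
    im=env.snapshot(n); cv2.imwrite(f"pics/{n}0.png",im[:,:,::-1]); c=env.calibration(n); print(n,{k:np.round(v,4).tolist() for k,v in c.items()})
E
```

```text
{'clock': 0.0, 'q': [1.034, 0.334, 0.04, 1.466, -0.013, 1.343, -0.059], 'joint_velocities': [0.0, 0.001, -0.001, -0.0, 0.001, 0.0, -0.0], 'joint_torque': [0.001, -65.854, 1.366, -40.557, 0.017, 0.013, -0.0], 'position': [0.275, -0.588, 0.23], 'tcp_rot': [0.976, 0.217, -0.0, -0.001], 'contact_force': [-1.163, 0.444, -0.024], 'ft_torque': [0.024, 0.003, 0.029], 'grasp_force': 0.0, 'width': 0.085}
side {'fx': 453.6533, 'fy': 453.6533, 'cx': 322.4184, 'cy': 239.1088, 'origin': [0.4964, 1.049, 0.8553], 'rotation': [-0.0046, 0.4535, 0.8912, 0.0086]}
top {'fx': 547.2284, 'fy': 547.2284, 'cx': 319.6825, 'cy': 245.0668, 'origin': [0.2809, 0.0298, 1.5165], 'rotation': [-0.0509, 0.0447, 0.7074, -0.7036]}
```

View pics/top0.png

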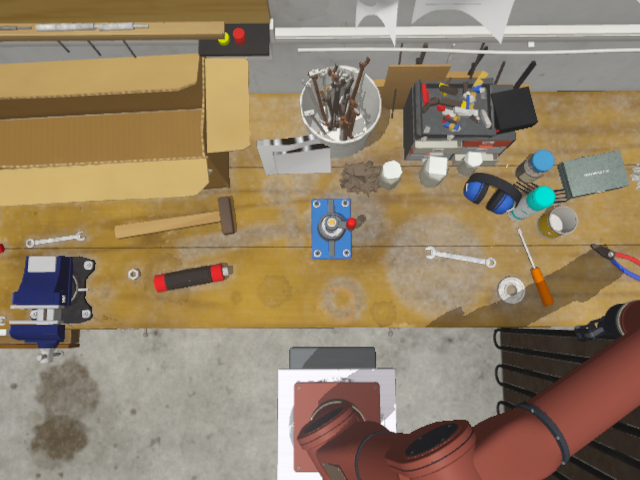

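View pics/side0.png

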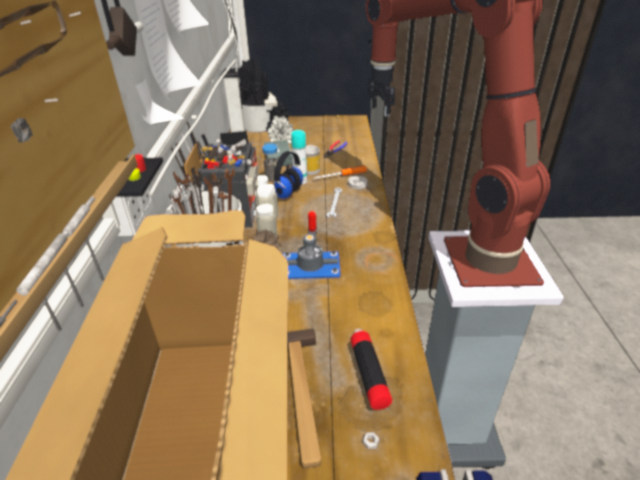

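Top view: blue plate centred near (332,228), grip near (351,223), bolt head near (332,226). Side view: grip near (312,220), plate near (314,265). The crank points right (about -y), which is consistent with a bolt angle of about 1.3. The spanner (460,257) and barrel (190,278) are well clear.

```bash
cat > h.py <<'E'
from cell import env
import cv2, numpy as np
from scipy.spatial.transform import Rotation as R
def ray(n,u,v):
    c=env.calibration(n); d=np.array([(u-c["cx"])/c["fx"],-(v-c["cy"])/c["fy"],-1.])
    return np.array(c["origin"]),R.from_quat(c["rotation"]).apply(d)
def plane(n,u,v,z):
    o,d=ray(n,u,v); return o+d*(z-o[2])/d[2]
def cross(r1,r2):
    (a,d),(b,e)=r1,r2; t=np.linalg.lstsq(np.c_[d,-e],b-a,rcond=None)[0]
    p,q=a+t[0]*d,b+t[1]*e; return (p+q)/2,np.linalg.norm(p-q)
def blob(im,kind,box):
    h=cv2.cvtColor(im,cv2.COLOR_RGB2HSV)
    m=cv2.inRange(h,(0,150,60),(8,255,255))|cv2.inRange(h,(172,150,60),(180,255,255)) if kind=="red" else cv2.inRange(h,(100,130,50),(125,255,255))
    k=np.zeros_like(m);x0,y0,x1,y1=box;k[y0:y1,x0:x1]=m[y0:y1,x0:x1]
    c=max(cv2.findContours(k,cv2.RETR_EXTERNAL,cv2.CHAIN_APPROX_NONE)[0],key=cv2.contourArea); return c
E
python3 - <<'E'
from h import *
T=cv2.imread("pics/top0.png")[:,:,::-1].copy();S=cv2.imread("pics/side0.png")[:,:,::-1].copy()
ct=blob(T,"red",(338,205,366,240));cs=blob(S,"red",(300,205,325,240))
for c in(ct,cs): print("red",cv2.boundingRect(c),cv2.minEnclosingCircle(c))
u,v=cv2.minEnclosingCircle(ct)[0];x,y,w,h=cv2.boundingRect(cs)
p,e=cross(ray("top",u,v),ray("side",x+w/2,y+h/2));print("grip",p,e,plane("top",u,v,.14))
b=blob(T,"blue",(300,185,365,270));r=cv2.minAreaRect(b);print(r)
q=np.array([plane("top",*k,.014) for k in cv2.boxPoints(r)]);print(q,q.mean(0))
c=q.mean(0);d=plane("top",u,v,.14)-c
print("r",np.hypot(d[0],d[1]),"ang cw",-np.arctan2(d[1],d[0]))
cv2.imwrite("pics/topcrop.png",cv2.resize(T[190:270,290:390,::-1],None,fx=7,fy=7,interpolation=cv2.INTER_CUBIC))
E
```

```text
red (347, 218, 9, 11) ((350.5, 223.0), 5.590270042419434)
red (308, 211, 8, 20) ((312.0, 220.5), 9.708344459533691)
grip [ 0.52623151 -0.03791088  0.12919288] 0.0007166232132205561 [ 0.52468014 -0.03741926  0.14      ]
((330.57366943359375, 228.26776123046875), (59.032108306884766, 38.67477798461914), 87.61405944824219)
[[ 0.61432146  0.06901262  0.014     ]
 [ 0.61819767 -0.03931024  0.014     ]
 [ 0.45184129 -0.04412183  0.014     ]
 [ 0.44798055  0.06261159  0.014     ]] [0.53308524 0.01204804 0.014     ]
r 0.050176283740432016 ang cw 1.7391012549347966
```

View pics/topcrop.png

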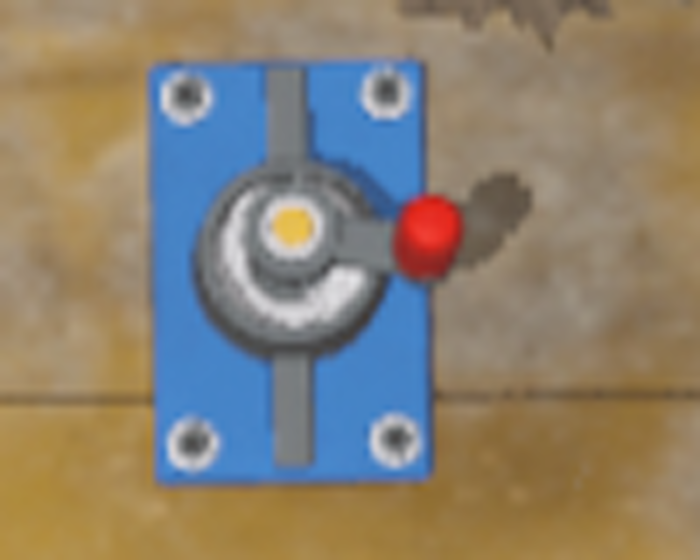

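The crop puts the brass dot at about full-image (331.9, 222.4) and the dome of the grip at (351.7, 222). I'll refine the axis and set off towards the grip, turning the wrist along with the base.

```bash
python3 - <<'E'
from h import *
c=plane("top",331.9,222.4,.109);g=plane("top",351.6,221.7,.155);print(c,g,g-c)
E
python3 -m jog '[[0.4,1,0,0,0,0.5,0],[0.4,1,0,0,0,0.5,0],[0.4,1,0,0,0,0.5,0],[0.4,1,0,0,0,0.5,0],[0.4,1,0,0,0,0.5,0],[0.4,1,0,0,0,0.5,0],[0.4,1,0,0,0,0.5,0],[0.4,1,0,0,0,0.5,0],[0.4,1,0,0,0,0.5,0],[0.4,1,0,0,0,0.5,0],[0.4,1,0,0,0,0.5,0],[0.4,1,0,0,0,0.5,0]]'
```

```text
[0.53206589 0.00956917 0.109     ] [ 0.52533632 -0.03950301  0.155     ] [-0.00672956 -0.04907218  0.046     ]
clock: 1.6
position: [0.3957, -0.2876, 0.2311]
tcp_rot: [0.736, 0.677, -0.0, -0.0]
contact_force: [0.0, -0.7, 0.3]
width: 0.0854
grasp_force: 0.0
```

```bash
python3 -m jog '[[0.52,1,0,0,0,0,0],[0.52,1,0,0,0,0,0],[0.52,1,0,0,0,0,0],[0.52,1,0,0,0,0,0],[0.52,1,0,0,0,0,0],[0.52,1,0,0,0,0,0],[0.52,1,0,0,0,0,0],[0.52,1,0,0,0,0,0],[0.52,1,0,0,0,0,0],[0.52,0.94,0,0,0,0,0],[0,0,0,0,0,0,0],[0,0,0,0,0,0,0]]'
python3 - <<'E'
from h import *
s=env.sense();print(s["position"],s["q"])
c=env.calibration("wrist");print({k:np.round(v,4).tolist() for k,v in c.items()})
im=env.snapshot("wrist");cv2.imwrite("pics/w1.png",im[:,:,::-1])
E
```

```text
clock: 3.1
position: [0.5252, -0.0406, 0.231]
tcp_rot: [0.737, 0.676, -0.0, -0.0]
contact_force: [-0.5, -1.0, -0.2]
width: 0.0852
grasp_force: 0.0
[ 0.52521099 -0.04058134  0.23104762] [ 0.48658269  0.11998214 -0.53137457  1.73985042  0.06323285  1.29939493
 -0.14412762]
{'fx': 371.6483, 'fy': 371.6483, 'cx': 327.2826, 'cy': 235.5543, 'tool_from_camera': [[0.0004, 0.9495, 0.3138, 0.0809], [1.0, -0.0006, 0.0005, -0.0], [0.0007, 0.3138, -0.9495, -0.1414], [0.0, 0.0, 0.0, 1.0]]}
```

View pics/w1.png

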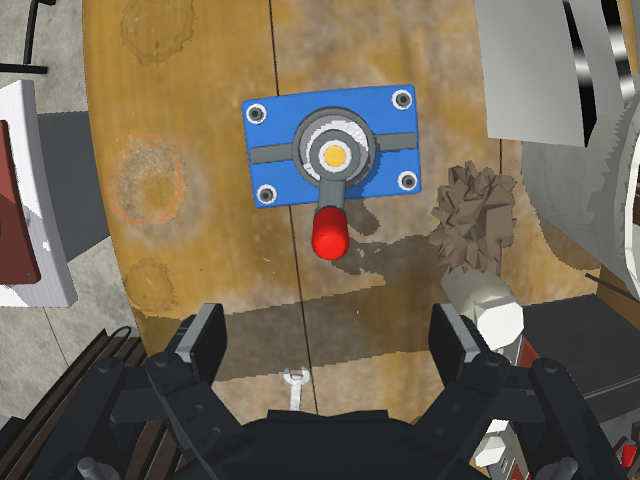

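The wrist view shows the brass dot at (334,156) and the grip from about (330,210) at its foot to (330,258) at the far edge, with the dome centred near (330,241). The fingers straddle the grip in the closing direction. I'll check both points by ray.

```bash
python3 - <<'E'
from h import *
im=cv2.imread("pics/w1.png")[:,:,::-1].copy();s=env.sense();c=env.calibration("wrist");M=np.array(c["tool_from_camera"]);Q=R.from_quat(s["tcp_rot"])
def w(u,v,z):
    x,y=u-c["cx"],v-c["cy"];r=np.hypot(x,y);t=r/c["fx"];d=np.array([np.sin(t)*x/r,-np.sin(t)*y/r,-np.cos(t)])
    o=s["position"]+Q.apply(M[:3,3]);d=Q.apply(M[:3,:3]@d);return o+d*(z-o[2])/d[2]
b=blob(im,"red",(290,190,370,270));x,y,ww,h=cv2.boundingRect(b);print(x,y,ww,h)
print("dot",w(334,156,.109),"grip",w(x+ww/2,y+h-ww/2,.148))
p=w(x,y+h-ww/2,.148)-w(x+ww,y+h-ww/2,.148);print("dia",np.linalg.norm(p))
r=cv2.minAreaRect(blob(im,"blue",(230,70,430,220)));q=np.array([w(*k,.014) for k in cv2.boxPoints(r)]);print(q.mean(0))
for i in range(4):
    e=q[i]-q[i-1];print(np.linalg.norm(e),np.degrees(np.arctan2(e[1],e[0])))
E
```

```text
311 207 38 53
dot [0.53423024 0.01150591 0.109     ] grip [ 0.52697325 -0.03810468  0.148     ]
dia 0.024318320792738574
[0.53452675 0.01302945 0.014     ]
0.10992678504821046 88.50372566208054
0.16626718324417095 0.711822095617151
0.10954134200120204 -87.2719079085383
0.17435697446214932 -179.16605246721923
```

Both cameras agree to about 2 mm: axis about (0.5335, 0.011), grip about (0.5265, -0.0385), r = 50 mm. Next I descend and close.

```bash
python3 -m jog '[[0.05,0.08,-0.7,0,0,0,0],[0,0,-0.9,0,0,0,0],[0,0,-0.9,0,0,0,0],[0,0,-0.9,0,0,0,0],[0,0,-0.7,0,0,0,0],[0,0,-0.4,0,0,0,0],[0,0,0,0,0,0,0],[0,0,0,0,0,0,100],[0,0,0,0,0,0,140],[0,0,0,0,0,0,255],[0,0,0,0,0,0,255],[0,0,0,0,0,0,255]]'; python3 -m jog '[[0,0,0,0,0,0,255],[0,0,0,0,0,0,255],[0,0,0,0,0,0,255],[0,0,0,0,0,0,255]]'
```

```text
clock: 4.65
position: [0.5271, -0.0382, 0.1192]
tcp_rot: [0.737, 0.676, 0.0, 0.0]
contact_force: [0.4, 0.8, 2.9]
width: 0.0232
grasp_force: 58.6
clock: 5.15
position: [0.5271, -0.0383, 0.119]
tcp_rot: [0.737, 0.676, 0.0, 0.0]
contact_force: [-0.2, 0.0, 5.4]
width: 0.0234
grasp_force: 58.7
```

```bash
cat > arc.py <<'E'
import sys,numpy as np
from cell import env
cx,cy,a,b,n=map(float,sys.argv[1:6]);t=np.radians(np.linspace(a,b,int(n)+1))
P=np.c_[cx+.05*np.cos(t),cy+.05*np.sin(t)];p=env.sense()["position"][:2]
print("now r,ang",np.hypot(*(p-[cx,cy])),np.degrees(np.arctan2(p[1]-cy,p[0]-cx)),"end",P[-1]);print(np.round(np.diff(P,axis=0)/.025,2).tolist())
E
python3 arc.py .5336 .0112 -97.5 -37.5 6; python3 arc.py .5336 .0112 -37.5 2.5 4
```

```text
now r,ang 0.049884802280777595 -97.52193684654425 end [ 0.57326767 -0.01923807]
[[0.35, -0.02], [0.35, 0.05], [0.33, 0.1], [0.31, 0.16], [0.28, 0.21], [0.24, 0.26]]
now r,ang 0.049884802280777595 -97.52193684654425 end [0.58355241 0.01338097]
[[0.19, 0.29], [0.13, 0.32], [0.08, 0.34], [0.02, 0.35]]
```

```bash
python3 -m jog '[[0.35,-0.02,0.08,0,0,0,255],[0.35,0.05,0,0,0,0,255],[0.33,0.1,0,0,0,0,255]]'; python3 -m jog '[[0.31,0.16,0,0,0,0,255],[0.28,0.21,0,0,0,0,255],[0.24,0.26,0,0,0,0,255],[0,0,0,0,0,0,255]]'; python3 arc.py .5336 .0112 -37.5 2.5 4
```

```text
clock: 5.52
position: [0.5528, -0.0353, 0.1203]
tcp_rot: [0.737, 0.676, -0.001, -0.0]
contact_force: [-1.6, -2.2, 0.0]
width: 0.0234
grasp_force: 59.0
clock: 6.02
position: [0.5748, -0.018, 0.1214]
tcp_rot: [0.736, 0.677, 0.001, 0.001]
contact_force: [3.9, -2.2, -0.1]
width: 0.0234
grasp_force: 59.2
now r,ang 0.05051289260764271 -35.30106095085403 end [0.58355241 0.01338097]
[[0.19, 0.29], [0.13, 0.32], [0.08, 0.34], [0.02, 0.35]]
```

```bash
python3 -m jog '[[0.19,0.29,0,0,0,0,255],[0.13,0.32,0,0,0,0,255],[0.08,0.34,0,0,0,0,255],[0.02,0.35,0,0,0,0,255],[0,0,0,0,0,0,255]]'; python3 arc.py .5336 .0112 2.5 18 3
python3 - <<'E'
from h import *
im=env.snapshot("side");cv2.imwrite("pics/s2.png",cv2.resize(im[190:290,260:360,::-1],None,fx=5,fy=5,interpolation=cv2.INTER_CUBIC))
E
```

```text
clock: 6.65
position: [0.5841, 0.0156, 0.1211]
tcp_rot: [0.736, 0.677, 0.001, -0.0]
contact_force: [5.4, 2.0, 0.0]
width: 0.0232
grasp_force: 59.2
now r,ang 0.05072613421867156 4.958169370144757 end [0.58115283 0.02665085]
[[-0.02, 0.18], [-0.03, 0.18], [-0.05, 0.17]]
```

View pics/s2.png

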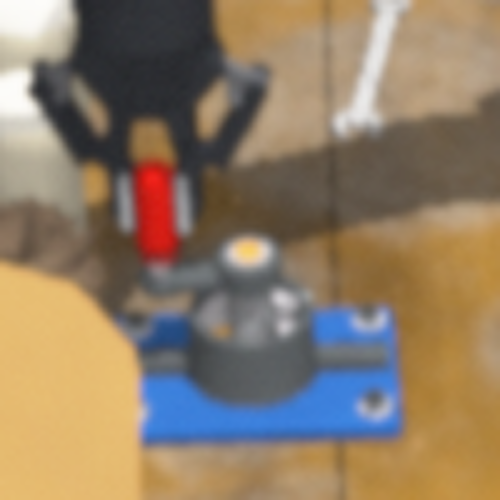

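The crop shows the crank pointing left along the plate's x axis, with the grip held and a small gap under its foot, so the bolt may have dropped already. I'll go a bit further and measure the height of the brass dot against the first picture.

```bash
python3 -m jog '[[-0.02,0.18,0,0,0,0,255],[-0.03,0.18,0,0,0,0,255],[-0.05,0.17,0,0,0,0,255],[0,0,0,0,0,0,255]]'; python3 arc.py .5339 .0112 18 -42 6
cat > dot.py <<'E'
from h import *
def z(im):
    k=cv2.cvtColor(im[225:260,295:325],cv2.COLOR_RGB2HSV);m=cv2.inRange(k,(12,110,150),(32,255,255))
    c=max(cv2.findContours(m,cv2.RETR_EXTERNAL,cv2.CHAIN_APPROX_NONE)[0],key=cv2.contourArea)
    M=cv2.moments(m);u,v=M["m10"]/M["m00"]+295,M["m01"]/M["m00"]+225
    o,d=ray("side",u,v);t=(.0112-o[1])/d[1];return u,v,M["m00"]/255,o+d*t
E
cat > dot2.py <<'E'
from dot import *
print(z(cv2.imread("pics/side0.png")[:,:,::-1].copy()));print(z(env.snapshot("side")))
E
python3 dot2.py
```

```text
clock: 7.2
position: [0.5815, 0.0272, 0.1211]
tcp_rot: [0.737, 0.676, 0.001, 0.0]
contact_force: [5.1, 2.4, -0.1]
width: 0.0234
grasp_force: 59.3
now r,ang 0.05024786957692278 18.544267586666656 end [ 0.57105724 -0.02225653]
[[0.08, -0.34], [0.02, -0.35], [-0.04, -0.35], [-0.1, -0.33], [-0.16, -0.31], [-0.21, -0.28]]
(300.55172413793105, 230.67586206896553, 145.0, array([0.55743424, 0.0112    , 0.13023378]))
(309.0, 239.5, 6.0, array([0.53489548, 0.0112    , 0.09920682]))
```

The dot is now at z = 99 mm against 109 at the start, and the bolt is at about -0.29 rad, so it has dropped. The first-picture reading was contaminated by wood colour. I'll turn forward 60° and recheck.

```bash
sed -i 's/225:260,295:325/230:250,304:316/;s/+295/+304/;s/+225/+230/' dot.py; python3 -m jog '[[0.08,-0.34,0,0,0,0,255],[0.02,-0.35,0,0,0,0,255],[-0.04,-0.35,0,0,0,0,255],[-0.1,-0.33,0,0,0,0,255],[-0.16,-0.31,0,0,0,0,255],[-0.21,-0.28,0,0,0,0,255],[0,0,0,0,0,0,255]]'; python3 dot2.py; python3 arc.py .5339 .0114 -42 -162 12
```

```text
clock: 8.12
position: [0.5699, -0.0239, 0.1205]
tcp_rot: [0.737, 0.676, -0.001, -0.0]
contact_force: [0.8, -4.0, -0.4]
width: 0.0236
grasp_force: 59.2
(306.35, 233.45, 20.0, array([0.54161679, 0.0112    , 0.12036395]))
(308.875, 239.875, 8.0, array([0.53529326, 0.0112    , 0.09790161]))
now r,ang 0.050331238624733245 -43.95461020473293 end [ 0.48634717 -0.00405085]
[[-0.25, -0.24], [-0.29, -0.19], [-0.32, -0.14], [-0.34, -0.08], [-0.35, -0.02], [-0.35, 0.04], [-0.33, 0.1], [-0.31, 0.16], [-0.28, 0.21], [-0.24, 0.25], [-0.19, 0.29], [-0.14, 0.32]]
```

Measured height is 97.9 mm, sinking with the thread as expected. Continuing forward.

```bash
python3 -m jog '[[-0.25,-0.24,0,0,0,0,255],[-0.29,-0.19,0,0,0,0,255],[-0.32,-0.14,0,0,0,0,255],[-0.34,-0.08,0,0,0,0,255],[-0.35,-0.02,0,0,0,0,255],[-0.35,0.04,0,0,0,0,255]]';python3 -m jog '[[-0.33,0.1,0,0,0,0,255],[-0.31,0.16,0,0,0,0,255],[-0.28,0.21,0,0,0,0,255],[-0.24,0.25,0,0,0,0,255],[-0.19,0.29,0,0,0,0,255],[-0.14,0.32,0,0,0,0,255],[0,0,0,0,0,0,255]]'; python3 arc.py .5339 .0114 -162 -282 12
```

```text
clock: 8.93
position: [0.5229, -0.0377, 0.1208]
tcp_rot: [0.737, 0.676, 0.0, -0.0]
contact_force: [2.7, 1.2, -1.9]
width: 0.0237
grasp_force: 59.2
clock: 9.8
position: [0.4865, -0.0038, 0.1212]
tcp_rot: [0.736, 0.677, 0.001, 0.0]
contact_force: [4.8, 1.9, 0.1]
width: 0.0233
grasp_force: 59.3
now r,ang 0.049793122709983983 -162.22106046369203 end [0.54429558 0.06030738]
[[-0.08, 0.34], [-0.02, 0.35], [0.04, 0.35], [0.1, 0.33], [0.16, 0.31], [0.21, 0.28], [0.25, 0.24], [0.29, 0.19], [0.32, 0.14], [0.34, 0.08], [0.35, 0.02], [0.35, -0.04]]
```

```bash
python3 -m jog '[[-0.08,0.34,0,0,0,0,255],[-0.02,0.35,0,0,0,0,255],[0.04,0.35,0,0,0,0,255],[0.1,0.33,0,0,0,0,255],[0.16,0.31,0,0,0,0,255],[0.21,0.28,0,0,0,0,255]]';python3 -m jog '[[0.25,0.24,0,0,0,0,255],[0.29,0.19,0,0,0,0,255],[0.32,0.14,0,0,0,0,255],[0.34,0.08,0,0,0,0,255],[0.35,0.02,0,0,0,0,255],[0.35,-0.04,0,0,0,0,255],[0,0,0,0,0,0,255]]'; python3 arc.py .5339 .0114 -282 -352 7; python3 dot2.py
```

```text
clock: 10.55
position: [0.4963, 0.0438, 0.1206]
tcp_rot: [0.737, 0.676, -0.001, -0.0]
contact_force: [1.7, -4.4, -1.3]
width: 0.0233
grasp_force: 59.3
clock: 11.42
position: [0.5452, 0.0601, 0.1209]
tcp_rot: [0.737, 0.676, 0.001, 0.0]
contact_force: [2.3, -0.5, -0.8]
width: 0.0236
grasp_force: 59.3
now r,ang 0.049951339592027126 76.9627623286301 end [0.5834134  0.01835866]
[[0.33, -0.1], [0.31, -0.16], [0.28, -0.21], [0.24, -0.25], [0.19, -0.29], [0.14, -0.32], [0.08, -0.34]]
(306.35, 233.45, 20.0, array([0.54161679, 0.0112    , 0.12036395]))
(304.0, 230.0, 1.0, array([0.54772818, 0.0112    , 0.13230181]))
```

```bash
python3 -m jog '[[0.33,-0.1,0,0,0,0,255],[0.31,-0.16,0,0,0,0,255],[0.28,-0.21,0,0,0,0,255],[0.24,-0.25,0,0,0,0,255],[0.19,-0.29,0,0,0,0,255],[0.14,-0.32,0,0,0,0,255],[0.08,-0.34,0,0,0,0,255],[0,0,0,0,0,0,255],[0,0,0,0,0,0,255]]'; python3 - <<'E'
from h import *
p=env.sense()["position"];print(p,np.degrees(np.arctan2(p[1]-.0114,p[0]-.5339)))
im=env.snapshot("side");cv2.imwrite("pics/s3.png",cv2.resize(im[190:290,260:360,::-1],None,fx=5,fy=5,interpolation=cv2.INTER_CUBIC))
E
```

```text
clock: 12.6
position: [0.5838, 0.0169, 0.1211]
tcp_rot: [0.737, 0.676, 0.0, 0.001]
contact_force: [5.3, -2.0, -0.5]
width: 0.0233
grasp_force: 59.4
[0.58384903 0.01685993 0.12108357] 6.2382307069867995
```

View pics/s3.png

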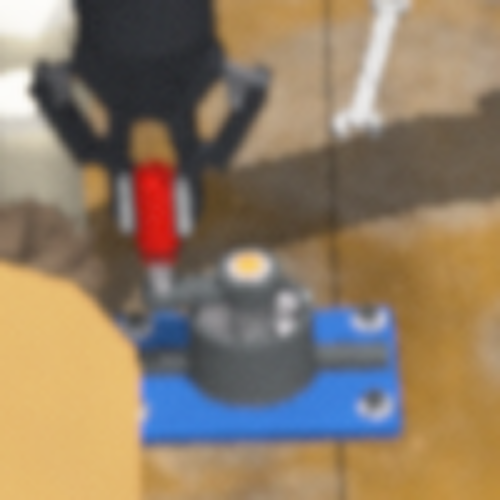

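The crop shows the grip held, with more pin visible. The brass dot is at full-image (309.4, 243.0), 3.4 px (about 10 mm) lower than at the drop. The bolt is at about 6.2 rad and still, so I'm handing in.

```bash
python3 -c "
from cell import env
print(env.sign_off())"
```

```text
the job is handed in; nothing more can be done
None
```

I turned the bolt back until it dropped about 10 mm, then forward one full turn to about 6.2 rad, about 20 mm down, and handed the job in with the red grip held still; the sign-off gave no verdict.

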